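Set the press screw of the strip jig to the gauge

ROBOT

A 6-joint arm with a two-finger parallel gripper is mounted at the origin on a cart in front of the work surface, level with it; the furniture and walls round the work are solid. World frame = base frame: x ahead of the robot, y to its left, z up, the work surface at z = 0. Lengths are in m, angles in rad, forces in N, time in s.
With the tool pointing down it reaches from about 0.275 to 1 m from the base axis. Payload 8.4 kg.
Tool frame: the origin (TCP) lies between the finger pads; the fingertips stand 19 mm ahead of it and the grasp point (between the pads) is the TCP; z points along the fingers, y is the direction in which the jaws open and shut (so a half turn about z gives the same grasp; the last joint's range is limited). The gripper opens to 85 mm and grips with 20 to 120 N. Pads are 22 mm wide; open, the fingers measure 114 mm over their backs; the gripper's body (76 mm by 85 mm) begins 54 mm behind the grasp point. The pads swing forward as they close: fully open they stand 13 mm farther back than shut.
Start: joints at [-1.153, 0.353, 1.633, -0, 1.155, -0.002], TCP at [0.255, -0.571, 0.25] pointing down, gripper open.
Joint ranges: [-2.63, 2.63], [-0.92, 2.1], [0.06, 2.66], [-1.3, 4.44], [0, 2.69], [-3.02, 3.02]. Speed limits (rad/s): [2.22, 2.22, 2.79, 3.14, 3.14, 3.14].

INTERFACE

Orientations are given as a unit quaternion [x, y, z, w].
In Python, from rig import robot gives the robot as it stands.
- The arm moves only by the shell command python3 -m creep 'ROWS' [FORCE]. ROWS is JSON, a list of rows, each a list of 3 entries, a list of its own where there are three numbers: the shift along the tool's x, y, z in m, then the turn, a rotation vector about the tool's x, y, z in degrees, then the closure, from -1 (fully open) to 1 (shut). A call has 1 to 8 rows; each row is the pose to reach, as a shift and turn from the pose measured when the call began, along the tool's axes at that moment; what a row does not reach only later rows make up. A row lasts 1/8 s, in which the tool goes at most 62.5 mm and 10.7 degrees, less where a joint would pass 70% of its speed; a pose out of reach is approached as far as the arm can. A call with a gripper value outside its range is refused whole. The fingers move at their own pace and stop on an object; FORCE is the grip in N (left out, the last holds). Time passes only in rows, so rows that repeat a pose let the fingers close. It gives the time, the measured TCP pose, the force and the opening at its end, in the units of the state.
- robot.sense(): the state, without advancing time (a new reading comes with each control period).
- robot.grab_frame(name): name is "scene" or "top" or "wrist"; returns a dict with "img" (480x640x3 uint8, red, green, blue), "depth" (480x640 float32, m along the optical axis (not along the pixel's ray), 0 where there is no reading), "intrinsics" (3x3 intrinsics, pixels), "rvec" (rotation vector, rad) and "tvec" (3), from world to camera coordinates, as OpenCV has them; the wrist camera has in their place "mount" (4x4, takes a point from camera to tool coordinates, whose origin is the TCP and whose axes are the flange's). Camera axes: x right, y down, z forward; pixel columns grow to the right and rows downward; lengths in m; the calibration is good to about 2 mm. A picture is of the moment at which its call begins: read the wrist's pose just before it.
- robot.finish_job(): hands the job in, once; it reports no verdict.
The state is a dict: "time": time; "q": joint angles; "qd": joint speeds; "tau": joint torques, N m; "eef_pos": TCP position; "tool_rot": TCP orientation; "wrist_force": force on the tool from outside, world axes, zero at the start; "ft_torque": the same for the moment, N m; "opening": finger opening in m.
Only numpy, scipy, OpenCV 4.12 (cv2) and the standard library are available. Lean on these libraries where they do the work, as an engineer would, in place of code of your own. Each camera call takes 0.05 s, during which the arm holds its last target.

TASK

Slide the gauge along the bed of the strip jig until its blade lies right under the pressing shoe, then turn the knob to bring the shoe down until the gauge just drags: it should be lightly held but still slide under a light pull, never clamped hard. Tug the gauge a few millimetres to and fro under the shoe to feel this, correct the screw if it is loose or tight, and leave the gauge in place under the shoe, with the other things on the bench left alone.

Things in the scene. Friction and masses are not known exactly. Their poses are not given: they have to be found in the camera images.
- jig: strip jig fixed to the bench: wooden bed 250x94x18 mm (x -145 to 105 mm), two aluminium rails 8 mm high (a channel 28 mm wide along y = 0), end stop with its face at x = 85 mm, grey bridge (36 mm along x, 94 along y, beam top z 62 mm) at x = 50 mm. Origin on the bench, on the bed's middle line; x = the way the gauge is pushed in, z up. Position varies, turned up to 20 degrees.
- under_shoe (a point): point on the bed's top (18 mm above the bench) straight under the screw axis, 50 mm along x from the jig's origin. The shoe above it is a flat steel foot, 26 mm along the jig's x (37 to 63 mm in the jig's frame) and 20 mm wide, hanging under the bridge on a spring.
- press_screw: the screw with its knob and sprung shoe. Origin: on the upright screw axis at mid height of the knob (black, fluted, round, 39 mm across, 26 mm high, its middle 104 mm above the bench at knob = 0); grip it across, here, from above. Knob and shoe sink 2 mm per radian. On touching the blade the shoe's force grows 8 N per mm (16 N per radian). Well set: about 3 to 10 N; 20 N is far too tight.
- knob (a joint): turn of the knob in rad; grows clockwise seen from above, which lowers the shoe. Starts at 0 to 0.4, range -0.4 to 4.6; turns stiffly (0.12 N m), stays where left. The shoe is packed to a different height every time: at the start it is 0.8 to 5.1 mm clear of a gauge on the bed; this is not reported and must be felt.
- gauge: gauge, about 0.2 kg: flat steel blade 150x24x6 mm with an upright dark wooden grip near its rear end, lying loose in the jig's channel, drawn back clear of the shoe. Origin: middle of the blade's underside; x to its tip, z up. Friction on bed and shoe is 0.5 to 0.7 each: sliding takes 1.0 to 1.4 N per newton of shoe force, plus 0.5 to 0.7 of the weight and of any downward push on it.
- gauge_tip (a point): middle of the end face of the gauge's blade, the end that goes under the shoe; 75 mm ahead of the gauge's origin. The blade is right under the shoe when this lies past the shoe's far edge (more than 64 mm along the jig's x axis).
- gauge_grip (a point): point to grip on the gauge's wooden grip: 60 mm behind the gauge's origin, 34 mm above the blade's underside. The grip is 26 mm along the blade, 14 mm across it, and stands from 6 to 52 mm above the underside; pinch it across the blade from above.
- sanding_block: bystander: cork sanding block 64x112x34 mm lying beyond the jig; leave alone
- stop_block: bystander: wooden block 50x85x45 mm to the left; leave alone
- offcut_walnut: bystander: dark walnut offcut 60x70x22 mm to the right; leave alone
- offcut_oak: bystander: oak offcut 45x120x32 mm to the right; leave alone

How it is judged:
By the outcome, as a careful person would: the job done as asked, in the order asked, and still so for the second after the job is handed in, with the robot touching nothing.
It also fails if it takes over 72 s, if anything falls off the work surface, if the arm or the gripper's body presses on something with over 40 N, if the wrist force passes 120 N, or if a joint passes its speed limit or range.

## Working session

There is one attempt and no reset: what is moved stays moved. The work goes in short steps, Python scripts to look and compute and a shell command to move; the robot and the scene stay as the last step left them, time stands still between calls to the robot, and variables do not carry over. Pictures are saved under pics/ and viewed, and the job is handed in when it is done.

```bash
mkdir -p pics; ls; python3 - <<'E'
from rig import robot
import cv2, numpy as np
print(robot.sense())
for n in ["top","scene"]:
    f=robot.grab_frame(n); cv2.imwrite(f"pics/{n}0.png",f["img"][:,:,::-1]); np.savez(f"{n}0.npz",**f)
    print(n,f["intrinsics"],f["rvec"],f["tvec"])
E
```

```text
pics
{'time': 0.0, 'q': array([-1.15340422e+00,  3.53682190e-01,  1.63414772e+00, -1.16694668e-05,
        1.15518347e+00, -2.40617051e-03]), 'qd': array([ 4.95574724e-05, -1.86233476e-03,  3.91667034e-04, -9.95455572e-04,
        1.04682576e-03, -2.09996219e-03]), 'tau': array([ 3.70398709e-06, -6.05255413e+01, -3.42065406e+01,  5.16803811e-05,
        9.25630156e-03, -5.23994331e-06]), 'eef_pos': array([ 0.25454452, -0.57032012,  0.24953458]), 'tool_rot': array([ 9.78051197e-01,  2.08363508e-01, -1.51561231e-04, -6.94023829e-04]), 'wrist_force': array([-1.07565331, -0.33376071,  0.38337037]), 'ft_torque': array([ 0.0158159 , -0.00521261, -0.01416551]), 'opening': 0.08543321433324731}
top [[624.37968062   0.         321.69543428]
 [  0.         624.37968062 240.25116077]
 [  0.           0.           1.        ]] [ 2.11922318 -2.1215364   0.18961219] [-0.02936411  0.62066247  1.31056642]
scene [[472.9054215    0.         309.46700977]
 [  0.         472.9054215  242.00804288]
 [  0.           0.           1.        ]] [ 1.94396703 -0.61233873  0.40071848] [-0.49968124  0.23722126  0.82344892]
```

View pics/top0.png

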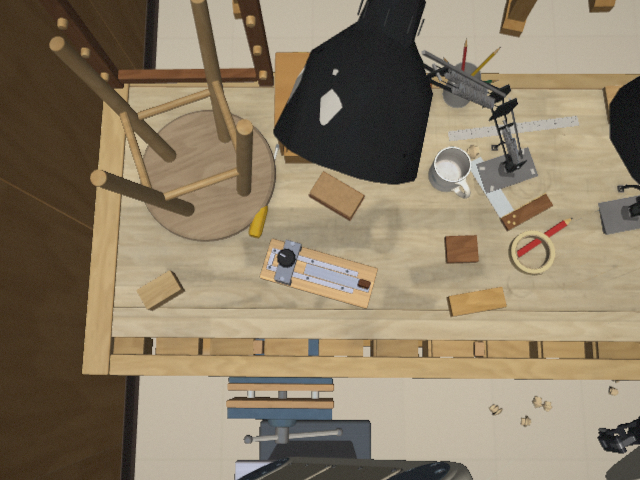

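View pics/scene0.png

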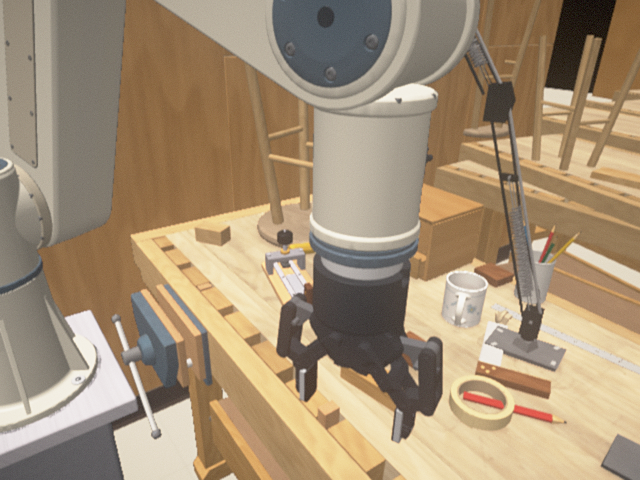

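The top view shows the jig at about (260-377, 240-307), its knob at (286,258) and the gauge's grip at (363,284). Next I'll measure these with depth.

```bash
cat > h.py <<'E'
import numpy as np, cv2
from scipy.spatial.transform import Rotation as R
def cloud(f):
    K=f["intrinsics"]; d=f["depth"]; v,u=np.mgrid[:480,:640]
    P=np.stack([(u-K[0,2])/K[0,0]*d,(v-K[1,2])/K[1,1]*d,d],-1)
    if "rvec" in f:
        Rm=cv2.Rodrigues(np.asarray(f["rvec"],float))[0]; W=(P-np.asarray(f["tvec"]).ravel())@Rm
    W[d==0]=np.nan
    return W
def wcloud(f,s):
    K=f["intrinsics"]; d=f["depth"]; v,u=np.mgrid[:480,:640]
    P=np.stack([(u-K[0,2])/K[0,0]*d,(v-K[1,2])/K[1,1]*d,d],-1)
    M=np.asarray(f["mount"]); P=P@M[:3,:3].T+M[:3,3]
    W=P@R.from_quat(s["tool_rot"]).as_matrix().T+s["eef_pos"]
    W[d==0]=np.nan
    return W
E
python3 - <<'E'
from h import *
f=dict(np.load("top0.npz")); W=cloud(f)
for n,u,v in [("knob",286,258),("grip",363,284),("bed L",264,262),("bench",330,330),("lamp",380,140),("lampS",360,175),("lamp",300,130),("stool",210,180),("leg",190,210),("leg",100,178),("legtop",244,130),("screwdr",258,222),("stopblk",160,290),("sand",336,195)]:
    print(n,W[v,u].round(4))
reg=W[235:312,255:382].reshape(-1,3); reg=reg[~np.isnan(reg[:,0])]
k=reg[(reg[:,2]>.085)]; print("knob",len(k),k.mean(0), k.min(0),k.max(0))
b=reg[(reg[:,2]>.012)&(reg[:,2]<.035)]; r=cv2.minAreaRect(b[:,:2].astype(np.float32)); print("bed",r, len(b))
g=reg[(reg[:,2]>.05)&(reg[:,2]<.085)]
print(len(g))
# hull centre
c=(((reg[:,2]>.012))); r=cv2.minAreaRect(reg[c][:,:2].astype(np.float32)); print(r)
im=f["img"][225:320,245:390,::-1]; cv2.imwrite("pics/crop0.png",cv2.resize(im,None,fx=5,fy=5,interpolation=cv2.INTER_CUBIC))
E
```

```text
knob [0.5719 0.0439 0.1172]
grip [ 0.523  -0.1187  0.0686]
bed L [0.5801 0.1007 0.0087]
bench [ 0.4281 -0.048   0.0035]
lamp [ 0.5775 -0.0932  0.818 ]
lampS [ 0.5454 -0.0738  0.8063]
lamp [ 0.5917 -0.0141  0.8086]
stool [0.7056 0.1846 0.2386]
leg [0.6877 0.2601 0.0649]
leg [0.6342 0.301  0.4968]
legtop [0.7091 0.0851 0.4983]
screwdr [0.669  0.1141 0.0252]
stopblk [0.5132 0.3234 0.0443]
sand [ 0.7291 -0.0622  0.0341]
knob 282 [0.57254135 0.04454807 0.1141624 ] [0.55502187 0.02525516 0.09019876] [0.59429907 0.06327254 0.1220806 ]
bed ((0.5592740774154663, -0.004871279001235962), (0.2852518856525421, 0.09473887830972672), 74.04638671875) 3751
546
((0.5592740774154663, -0.004871279001235962), (0.2852518856525421, 0.09473887830972672), 74.04638671875)
```

View pics/crop0.png

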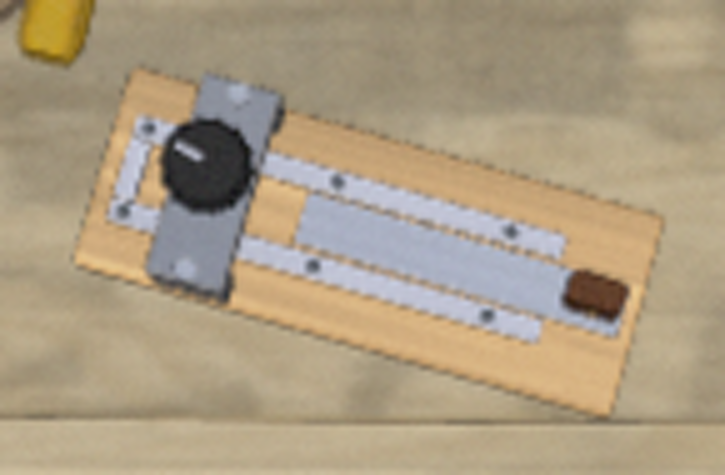

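```bash
cat >> h.py <<'E'
def rel(s,pos,yaw):
    """tool x axis at world yaw (deg), pointing down -> shift & rotvec deg in tool axes"""
    a=np.radians(yaw); T=np.array([[np.cos(a),np.sin(a),0],[np.sin(a),-np.cos(a),0],[0,0,-1]]).T
    T=np.stack([[np.cos(a),np.sin(a),0],[np.sin(a),-np.cos(a),0],[0,0,-1]],1)
    C=R.from_quat(s["tool_rot"]).as_matrix()
    sh=C.T@(np.asarray(pos)-s["eef_pos"]); rv=np.degrees(R.from_matrix(C.T@T).as_rotvec())
    return sh.round(4),rv.round(2)
def yaw(s):
    C=R.from_quat(s["tool_rot"]).as_matrix(); return np.degrees(np.arctan2(C[1,0],C[0,0])), C[:,2]
E
python3 - <<'E'
from h import *; from rig import robot
s=robot.sense(); print(yaw(s), rel(s,[.535,-.08,.27],74))
f=robot.grab_frame("wrist"); print(f["mount"],f["intrinsics"])
E
```

```text
(np.float64(24.053851894156818), array([-5.22042087e-04,  1.13761367e-03, -9.99999217e-01])) (array([ 0.456 , -0.3335, -0.02  ]), array([-7.000e-02, -3.000e-02, -4.995e+01]))
[[ 3.07820236e-04 -9.61324487e-01 -2.75418112e-01  7.12580287e-02]
 [ 9.99999803e-01  4.46335315e-04 -4.40250247e-04  1.14649828e-04]
 [ 5.46152173e-04 -2.75417922e-01  9.61324435e-01 -1.24140960e-01]
 [ 0.00000000e+00  0.00000000e+00  0.00000000e+00  1.00000000e+00]] [[394.03173005   0.         312.06833244]
 [  0.         394.03173005 237.04524988]
 [  0.           0.           1.        ]]
```

```bash
python3 -m creep '[[[0.456,-0.3335,-0.02],[0,0,-50],-1],[[0.456,-0.3335,-0.02],[0,0,-50],-1],[[0.456,-0.3335,-0.02],[0,0,-50],-1],[[0.456,-0.3335,-0.02],[0,0,-50],-1],[[0.456,-0.3335,-0.02],[0,0,-50],-1],[[0.456,-0.3335,-0.02],[0,0,-50],-1],[[0.456,-0.3335,-0.02],[0,0,-50],-1],[[0.456,-0.3335,-0.02],[0,0,-50],-1]]' 40; python3 -m creep '[[[0.05,-0.035,-0.0],[0,0,0],-1]]' | head -0
python3 - <<'E'
from h import *; from rig import robot
s=robot.sense(); print(s, yaw(s), rel(s,[.535,-.08,.27],74))
E
```

```text
time: 1.15
eef_pos: [0.5033, -0.1349, 0.2679]
tool_rot: [0.798, 0.602, 0.0, -0.0]
wrist_force: [0.7, -0.4, 0.6]
opening: 0.0851
{'time': 1.275, 'q': array([-1.57827506e-01,  1.24174398e-01,  1.89246018e+00,  1.22733106e-03,
        1.12336041e+00,  1.19348186e-01]), 'qd': array([ 8.52718664e-01, -4.44149048e-01,  5.50103498e-01, -7.56285386e-04,
       -6.35858991e-02,  8.46071405e-01]), 'tau': array([ -8.8346985 , -38.27322006, -36.7855525 ,  -0.24575681,
        -0.07302727,  -1.33341271]), 'eef_pos': array([ 0.48581704, -0.07543678,  0.26809554]), 'tool_rot': array([7.98169432e-01, 6.02432247e-01, 9.52707784e-04, 1.91865094e-04]), 'wrist_force': array([0.35257474, 0.78158645, 0.27170187]), 'ft_torque': array([ 0.02305315, -0.00799842, -0.02677495]), 'opening': 0.08559041227924971} (np.float64(74.08868230425122), array([ 1.75201590e-03,  8.41602077e-04, -9.99998111e-01])) (array([ 0.0091,  0.0486, -0.0018]), array([ 0.08, -0.07,  0.09]))Exception ignored on flushing sys.stdout:
BrokenPipeError: [Errno 32] Broken pipe
```

```bash
python3 -m creep '[[[0.01,0.04,0],[0,0,0],-1],[[0.01,0.04,0],[0,0,0],-1],[[0.01,0.04,0],[0,0,0],-1]]'; python3 - <<'E'
from h import *; from rig import robot
s=robot.sense(); print(s["time"],s["eef_pos"],yaw(s)); f=robot.grab_frame("wrist"); cv2.imwrite("pics/w1.png",f["img"][:,:,::-1]); np.savez("w1.npz",pos=s["eef_pos"],rot=s["tool_rot"],**f)
W=wcloud(f,s); np.save("W1.npy",W)
ft=robot.grab_frame("top"); 
E
```

```text
time: 1.65
eef_pos: [0.5266, -0.0768, 0.2678]
tool_rot: [0.798, 0.602, 0.001, -0.0]
wrist_force: [-0.8, 0.7, -0.4]
opening: 0.0858
1.65 [ 0.52660618 -0.0768309   0.26783194] (np.float64(74.09139169691635), array([ 7.03571006e-04,  9.03106371e-04, -9.99999345e-01]))
```

View pics/w1.png

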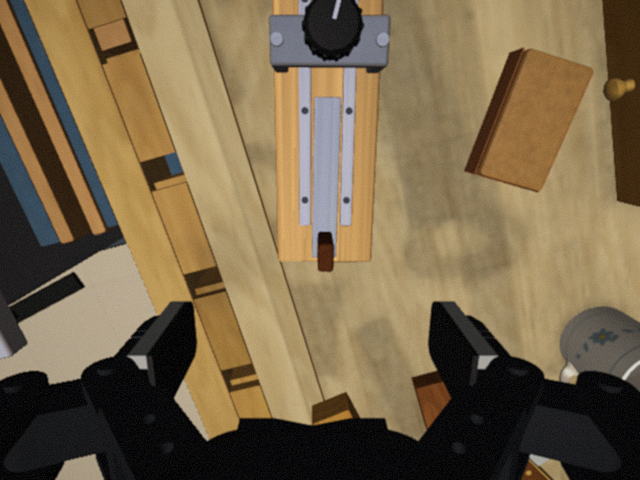

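The wrist view shows the jig upright: knob at (333,25), blade (326,97-255), grip at (325,250).

```bash
python3 - <<'E'
from h import *
W=np.load("W1.npy"); f=np.load("w1.npz")
z=W[...,2]
print("bench z", np.nanmedian(z[150:230,395:440]))
for n,u,v in [("bedL",287,200),("bedR",366,200),("blade",326,150),("gript",325,240),("beam",290,45),("knobtop",330,30),("rail",304,150)]: print(n,W[v-1:v+2,u-1:u+2].reshape(-1,3).mean(0).round(4))
m=np.zeros((480,640),bool); m[0:265,265:392]=True
def sel(a,b): 
    q=W[m&(z>a)&(z<b)]; return q
bz=np.nanmedian(z[150:230,395:440])
# bed mask: lines fit per row of left and right edges
L=[];Rr=[]
for v in range(85,255,2):
    row=z[v,255:400]; ok=np.where(row>bz+.009)[0]
    if len(ok)>50:
        L.append(W[v,255+ok[0],:2]); Rr.append(W[v,255+ok[-1],:2])
for P in(L,Rr):
    P=np.array(P,np.float32); vx,vy,x,y=cv2.fitLine(P,cv2.DIST_HUBER,0,.001,.001).ravel(); print("edge ang",np.degrees(np.arctan2(vy,vx)),"pt",x,y)
g=sel(.05,.085); g=g[(g[:,1]<-.08)]; print("grip",len(g),g.mean(0),cv2.minAreaRect(g[:,:2].astype(np.float32)))
k=W[:70,290:370][z[:70,290:370]>.10]; print("knob",len(k),k.mean(0),np.median(k[:,2]),cv2.minEnclosingCircle(k[:,:2].astype(np.float32)))
E
```

```text
bench z 0.0006166647686946802
bedL [ 0.505  -0.0695  0.019 ]
bedR [ 0.5778 -0.0902  0.019 ]
blade [ 0.5532 -0.0341  0.0249]
gript [ 0.5312 -0.107   0.0566]
beam [0.5469 0.0516 0.0627]
knobtop [0.5737 0.043  0.1168]
rail [ 0.534  -0.0285  0.0268]
edge ang 73.87797 pt 0.50344664 -0.040232833
edge ang 73.84444 pt 0.5925661 -0.06560291
grip 422 [ 0.52952875 -0.1138537   0.06776967] ((0.529321551322937, -0.11582981795072556), (0.018878137692809105, 0.013980714604258537), 74.363037109375)
knob 3050 [0.57562676 0.04401824 0.11610586] 0.11686182688547062 ((0.5768020749092102, 0.04632895812392235), 0.02015877701342106)
```

```bash
python3 - <<'E'
from h import *
W=np.load("W1.npy"); z=W[...,2]
a=np.radians(73.86); u=np.array([np.cos(a),np.sin(a)]); n=np.array([u[1],-u[0]]); o=np.array([.548,-.0529])
def loc(P): d=P[:,:2]-o; return np.stack([d@u,d@n],1)
q=W[:90,280:380].reshape(-1,3); q=q[q[:,2]>.1145]; l=loc(q); print("knob top",l.min(0),l.max(0),cv2.minEnclosingCircle(l.astype(np.float32)), q[:,2].max())
q=W[225:290,300:350].reshape(-1,3); q=q[(q[:,2]>.064)&(q[:,2]<.08)]; l=loc(q); print("grip",l.min(0),l.max(0),np.median(q[:,2]))
q=W[60:300,290:370].reshape(-1,3); q=q[(q[:,2]>.0225)&(q[:,2]<.0262)]; l=loc(q); s=abs(l[:,1])<.0105; print("blade",np.percentile(l[s],[1,99],axis=0),l[s].max(0))
q=W[:90,260:400].reshape(-1,3); q=q[(q[:,2]>.058)&(q[:,2]<.066)]; l=loc(q); print("beam",l.min(0),l.max(0))
q=W[150:300,290:310].reshape(-1,3); q=q[(q[:,2]>.014)]; print("bed rear",loc(q).min(0))
E
```

```text
knob top [ 0.08436121 -0.01971261] [0.11664149 0.01903994] ((0.10224822908639908, -0.0004145151760894805), 0.019488368183374405) 0.11993185573119158
grip [-0.0812459  -0.00745824] [-0.05639572  0.00649008] 0.0701071937086907
blade [[-0.07660731 -0.01030881]
 [ 0.06437105  0.01026981]] [0.0653018  0.01048128]
beam [ 0.08527567 -0.04606459] [0.1215173  0.04608713]
bed rear [-0.09081646 -0.03458881]
```

```bash
cat >> h.py <<'E'
Y=73.86; a_=np.radians(Y); U=np.array([np.cos(a_),np.sin(a_)]); N=np.array([U[1],-U[0]]); O=np.array([.548,-.0529])-.0534*np.array([np.cos(a_),np.sin(a_)])*-1
# O: jig origin (jig x = l-.0534)
def jig(x,n,z): p=O+x*U+n*N; return np.array([p[0],p[1],z])
def inj(s):
    d=s["eef_pos"][:2]-O; F=s["wrist_force"]; return dict(t=round(s["time"],3),x=round(d@U*1000,2),n=round(d@N*1000,2),z=round(s["eef_pos"][2]*1000,2),F=[round(F[:2]@U,2),round(F[:2]@N,2),round(F[2],2)],T=s["ft_torque"].round(3).tolist(),op=round(s["opening"]*1000,2),yaw=round(yaw(s)[0],2),q6=round(s["q"][5],3))
E
python3 - <<'E'
from h import *; from rig import robot
s=robot.sense(); print(inj(s),jig(.05,0,.1)); print(rel(s,jig(-.1222,-.0003,.12),Y),rel(s,jig(-.1222,-.0003,.053),Y))
E
```

```text
{'t': 1.75, 'x': np.float64(-82.72), 'n': np.float64(-14.05), 'z': np.float64(268.01), 'F': [np.float64(0.29), np.float64(-0.28), np.float64(0.23)], 'T': [-0.0, -0.028, 0.023], 'op': 85.78, 'yaw': np.float64(74.05), 'q6': np.float64(0.129)} [0.57674368 0.04642452 0.1       ]
(array([-0.0397,  0.0135,  0.148 ]), array([ 0.04, -0.07,  0.19])) (array([-0.0398,  0.0135,  0.215 ]), array([ 0.04, -0.07,  0.19]))
```

```bash
python3 -m creep '[[[-0.0398,0.0137,0.06],[0,0,0.2],-1],[[-0.0398,0.0137,0.12],[0,0,0.2],-1],[[-0.0398,0.0137,0.18],[0,0,0.2],-1],[[-0.0398,0.0137,0.21],[0,0,0.2],-1],[[-0.0398,0.0137,0.215],[0,0,0.2],-1],[[-0.0398,0.0137,0.215],[0,0,0.2],-1],[[-0.0398,0.0137,0.215],[0,0,0.2],0],[[-0.0398,0.0137,0.215],[0,0,0.2],0]]' 30; python3 - <<'E'
from h import *; from rig import robot
s=robot.sense(); print(inj(s)); print(rel(s,jig(-.1222,-.0003,.053),Y))
E
```

```text
time: 2.75
eef_pos: [0.5297, -0.1192, 0.0544]
tool_rot: [0.799, 0.601, 0.001, 0.001]
wrist_force: [0.3, -0.5, 0.2]
opening: 0.0518
{'t': 2.75, 'x': np.float64(-122.18), 'n': np.float64(0.86), 'z': np.float64(54.41), 'F': [np.float64(-0.41), np.float64(0.47), np.float64(0.22)], 'T': [0.033, -0.074, -0.033], 'op': 51.81, 'yaw': np.float64(73.85), 'q6': np.float64(0.056)}
(array([-0.    , -0.0012,  0.0014]), array([ 0.18, -0.07, -0.01]))
```

```bash
python3 -m creep '[[[0,-0.0012,0.001],[0,0,0],0.5],[[0,-0.0012,0.001],[0,0,0],1],[[0,-0.0012,0.001],[0,0,0],1],[[0,-0.0012,0.001],[0,0,0],1],[[0,-0.0012,0.001],[0,0,0],1]]' 30; python3 - <<'E'
from h import *; from rig import robot
s=robot.sense(); print(inj(s))
E
```

```text
time: 3.38
eef_pos: [0.5286, -0.1188, 0.0539]
tool_rot: [0.799, 0.601, 0.001, 0.001]
wrist_force: [-1.8, 0.5, 6.1]
opening: 0.0136
{'t': 3.375, 'x': np.float64(-122.13), 'n': np.float64(-0.33), 'z': np.float64(53.89), 'F': [np.float64(-0.06), np.float64(-1.87), np.float64(6.13)], 'T': [0.139, 0.341, 0.038], 'op': 13.62, 'yaw': np.float64(73.86), 'q6': np.float64(0.056)}
```

```bash
python3 -m creep '[[[0,0,-0.0006],[0,0,0],1],[[0.008,0,-0.0006],[0,0,0],1],[[0.018,0,-0.0006],[0,0,0],1],[[0.028,0,-0.0006],[0,0,0],1]]' 30; python3 - <<'E'
from h import *; from rig import robot
s=robot.sense(); print(inj(s))
E
```

```text
time: 3.88
eef_pos: [0.5365, -0.0911, 0.0544]
tool_rot: [0.799, 0.601, 0.001, 0.001]
wrist_force: [-0.2, -0.4, -2.8]
opening: 0.0138
{'t': 3.875, 'x': np.float64(-93.25), 'n': np.float64(-0.44), 'z': np.float64(54.37), 'F': [np.float64(-0.47), np.float64(-0.05), np.float64(-2.77)], 'T': [0.003, -0.004, 0.031], 'op': 13.8, 'yaw': np.float64(73.87), 'q6': np.float64(0.109)}
```

```bash
python3 -m creep '[[[0.008,0,0.0002],[0,0,0],1],[[0.018,0,0.0002],[0,0,0],1],[[0.028,0,0.0002],[0,0,0],1],[[0.0345,0,0.0002],[0,0,0],1],[[0.0345,0,0.0002],[0,0,0],1]]' 30; python3 - <<'E'
from h import *; from rig import robot
s=robot.sense(); print(inj(s)); 
f=robot.grab_frame("wrist"); cv2.imwrite("pics/w2.png",f["img"][:,:,::-1])
E
```

```text
time: 4.5
eef_pos: [0.5462, -0.0575, 0.0542]
tool_rot: [0.799, 0.601, 0.001, 0.001]
wrist_force: [-0.3, -0.6, -2.1]
opening: 0.0132
{'t': 4.5, 'x': np.float64(-58.27), 'n': np.float64(-0.42), 'z': np.float64(54.22), 'F': [np.float64(-0.62), np.float64(-0.15), np.float64(-2.13)], 'T': [-0.105, 0.108, 0.017], 'op': 13.23, 'yaw': np.float64(73.91), 'q6': np.float64(0.172)}
```

View pics/w2.png

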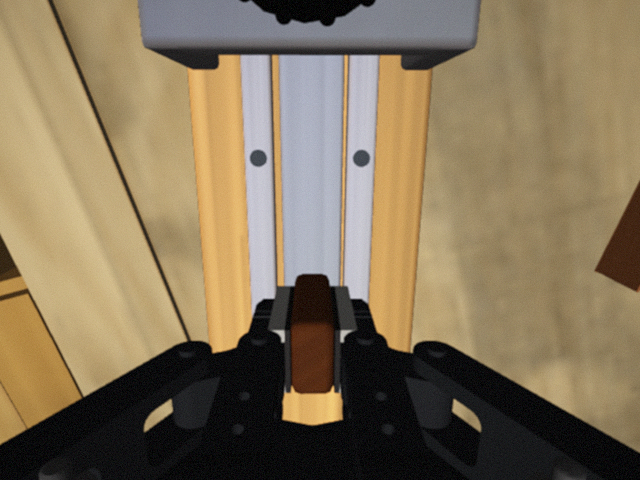

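```bash
python3 -m creep '[[[0,0,0.0002],[0,0,0],0.3],[[0,0,0],[0,0,0],-0.2],[[0,0,-0.03],[0,0,0],-0.2],[[0.0,0,-0.08],[0,0,-8],-0.2],[[0.05,0,-0.1],[0,0,-18],-0.2],[[0.105,0,-0.1],[0,0,-28],-0.2],[[0.1083,0.0005,-0.1],[0,0,-28],-0.2],[[0.1083,0.0005,-0.1],[0,0,-28],-0.2]]' 40; python3 - <<'E'
from h import *; from rig import robot
s=robot.sense(); print(inj(s)); print(rel(s,jig(.05,0,.106),102))
f=dict(np.load("top0.npz")); W=cloud(f).reshape(-1,3); W=W[(W[:,2]>.13)&(W[:,2]<.6)]; d=np.hypot(W[:,0]-.577,W[:,1]-.046); i=np.argsort(d)[:5]; print(W[i],d[i])
for a,b in((.13,.3),(.3,.6)):
    k=(W[:,2]>a)&(W[:,2]<b); j=np.argmin(d[k]); print(W[k][j],d[k][j])
E
```

```text
time: 5.55
eef_pos: [0.576, 0.046, 0.1541]
tool_rot: [0.63, 0.776, 0.001, 0.001]
wrist_force: [-0.1, -0.7, 0.4]
opening: 0.0509
{'t': 5.55, 'x': np.float64(49.43), 'n': np.float64(-0.6), 'z': np.float64(154.15), 'F': [np.float64(-0.65), np.float64(0.12), np.float64(0.39)], 'T': [0.005, -0.056, -0.016], 'op': 50.9, 'yaw': np.float64(101.88), 'q6': np.float64(-0.13)}
(array([0.0002, 0.0007, 0.0482]), array([ 0.15,  0.03, -0.12]))
[[0.70244186 0.07926209 0.49457161]
 [0.70188346 0.08364315 0.49612544]
 [0.70340139 0.07853173 0.50063348]
 [0.70285178 0.08093984 0.49347389]
 [0.70338061 0.07905855 0.49637748]] [0.12977684 0.13043345 0.13052059 0.13061188 0.13063279]
[0.71261689 0.10736402 0.29923914] 0.14885390557265396
[0.70244186 0.07926209 0.49457161] 0.12977683561307582
```

```bash
python3 -m creep '[[[0.0003,0.0007,0.03],[0,0,0],-0.2],[[0.0003,0.0007,0.047],[0,0,0],-0.2],[[0.0003,0.0007,0.048],[0,0,0],-0.2],[[0.0003,0.0007,0.048],[0,0,0],1],[[0.0003,0.0007,0.048],[0,0,0],1],[[0.0003,0.0007,0.048],[0,0,0],1]]' 40; python3 - <<'E'
from h import *; from rig import robot
s=robot.sense(); print(inj(s)); 
E
```

```text
time: 6.3
eef_pos: [0.5755, 0.0457, 0.1065]
tool_rot: [0.63, 0.776, -0.0, 0.0]
wrist_force: [-3.9, -3.2, -0.9]
opening: 0.0381
{'t': 6.3, 'x': np.float64(48.99), 'n': np.float64(-0.99), 'z': np.float64(106.45), 'F': [np.float64(-4.13), np.float64(-2.85), np.float64(-0.87)], 'T': [-0.481, 0.73, 0.003], 'op': 38.07, 'yaw': np.float64(101.86), 'q6': np.float64(-0.129)}
```

```bash
python3 -m creep '[[[0,-0.0004,0.0003],[0,0,8],1],[[0,-0.0004,0.0006],[0,0,17],1],[[0,-0.0004,0.0009],[0,0,26],1],[[0,-0.0004,0.0012],[0,0,35],1],[[0,-0.0004,0.0015],[0,0,44],1],[[0,-0.0004,0.0018],[0,0,52],1],[[0,-0.0004,0.0018],[0,0,52],1]]' 40; python3 - <<'E'
from h import *; from rig import robot
s=robot.sense(); print(inj(s)); 
f=robot.grab_frame("wrist"); cv2.imwrite("pics/w3.png",f["img"][:,:,::-1])
E
```

```text
time: 7.18
eef_pos: [0.5749, 0.0457, 0.1048]
tool_rot: [0.907, 0.422, -0.0, 0.0]
wrist_force: [0.1, 2.7, -7.6]
opening: 0.038
{'t': 7.175, 'x': np.float64(48.84), 'n': np.float64(-1.58), 'z': np.float64(104.76), 'F': [np.float64(2.65), np.float64(-0.65), np.float64(-7.63)], 'T': [0.426, 0.047, -0.048], 'op': 38.04, 'yaw': np.float64(49.89), 'q6': np.float64(0.777)}
```

View pics/w3.png

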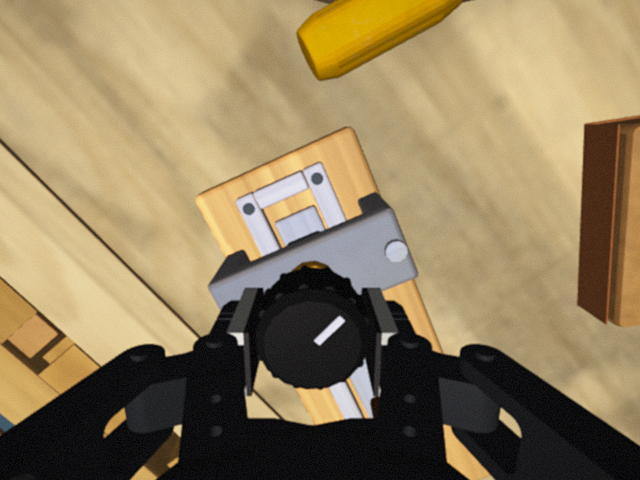

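```bash
python3 -m creep '[[[0,0,0],[0,0,0],0],[[0,0,0],[0,0,0],-0.2],[[0,0,-0.02],[0,0,0],-0.2],[[0,0,-0.048],[0,0,-5],-0.2]]' 30; python3 - <<'E'
from h import *; from rig import robot
s=robot.sense(); print(inj(s)); print(rel(s,jig(-.0583,-.0003,.11),Y),rel(s,jig(-.0583,-.0003,.0541),Y))
E
```

```text
time: 7.72
eef_pos: [0.5747, 0.0455, 0.1531]
tool_rot: [0.886, 0.463, -0.001, 0.0]
wrist_force: [-0.3, -0.4, 0.6]
opening: 0.0517
{'t': 7.725, 'x': np.float64(48.59), 'n': np.float64(-1.71), 'z': np.float64(153.14), 'F': [np.float64(-0.5), np.float64(-0.21), np.float64(0.6)], 'T': [0.025, -0.02, -0.002], 'op': 51.67, 'yaw': np.float64(55.16), 'q6': np.float64(0.686)}
(array([-0.1007,  0.0356,  0.0432]), array([ -0.03,   0.07, -18.7 ])) (array([-0.1007,  0.0357,  0.0991]), array([ -0.03,   0.07, -18.7 ]))
```

```bash
python3 -m creep '[[[-0.05,0.0178,0.0],[0,0,-9],0],[[-0.1007,0.0356,0.02],[0,0,-18.7],0],[[-0.1007,0.0356,0.07],[0,0,-18.7],0],[[-0.1007,0.0356,0.097],[0,0,-18.7],0],[[-0.1007,0.0356,0.0988],[0,0,-18.7],0],[[-0.1007,0.0356,0.0988],[0,0,-18.7],0.5],[[-0.1007,0.0356,0.0988],[0,0,-18.7],1],[[-0.1007,0.0356,0.0988],[0,0,-18.7],1]]' 30; python3 - <<'E'
from h import *; from rig import robot
s=robot.sense(); print(inj(s))
E
```

```text
time: 8.72
eef_pos: [0.5473, -0.0574, 0.0558]
tool_rot: [0.799, 0.601, 0.0, 0.001]
wrist_force: [-0.8, 0.7, 7.5]
opening: 0.0137
{'t': 8.725, 'x': np.float64(-57.93), 'n': np.float64(0.61), 'z': np.float64(55.84), 'F': [np.float64(0.47), np.float64(-1.02), np.float64(7.46)], 'T': [0.085, 0.112, -0.024], 'op': 13.72, 'yaw': np.float64(73.88), 'q6': np.float64(0.176)}
```

```bash
python3 -m creep '[[[0,0,-0.0002],[0,0,0],1],[[0,0,-0.0002],[0,0,0],1]]' 30; python3 - <<'E'
from h import *; from rig import robot
s=robot.sense(); print(inj(s))
E
python3 -m creep '[[[-0.001,0,0],[0,0,0],1],[[-0.0025,0,0],[0,0,0],1],[[-0.004,0,0],[0,0,0],1]]' 30; python3 - <<'E'
from h import *; from rig import robot
s=robot.sense(); print(inj(s))
E
```

```text
time: 8.98
eef_pos: [0.5473, -0.0574, 0.0562]
tool_rot: [0.799, 0.601, 0.0, 0.001]
wrist_force: [0.6, -0.7, -1.7]
opening: 0.0137
{'t': 8.975, 'x': np.float64(-57.89), 'n': np.float64(0.59), 'z': np.float64(56.24), 'F': [np.float64(-0.49), np.float64(0.81), np.float64(-1.66)], 'T': [-0.096, 0.024, 0.012], 'op': 13.66, 'yaw': np.float64(73.89), 'q6': np.float64(0.176)}
time: 9.35
eef_pos: [0.5461, -0.0613, 0.0561]
tool_rot: [0.799, 0.601, 0.0, 0.001]
wrist_force: [-1.4, 0.2, -2.5]
opening: 0.0135
{'t': 9.35, 'x': np.float64(-62.04), 'n': np.float64(0.54), 'z': np.float64(56.12), 'F': [np.float64(-0.24), np.float64(-1.41), np.float64(-2.5)], 'T': [-0.053, 0.021, -0.051], 'op': 13.5, 'yaw': np.float64(73.89), 'q6': np.float64(0.168)}
```

```bash
python3 -m creep '[[[0.002,0,0.0001],[0,0,0],1],[[0.004,0,0.0002],[0,0,0],1],[[0.0041,0,0.0002],[0,0,0],0.3],[[0.0041,0,0],[0,0,0],-0.2],[[0.0041,0,-0.03],[0,0,0],-0.2],[[0.0041,0,-0.08],[0,0,-5],-0.2],[[0.06,-0.001,-0.097],[0,0,-14],-0.2],[[0.111,-0.0019,-0.097],[0,0,-20],-0.2]]' 40; python3 - <<'E'
from h import *; from rig import robot
s=robot.sense(); print(inj(s)); print(rel(s,jig(.049,-.0013,.1045),94))
E
```

```text
time: 10.35
eef_pos: [0.5767, 0.0469, 0.1555]
tool_rot: [0.682, 0.732, 0.002, 0.002]
wrist_force: [1.1, 0.8, -1.2]
opening: 0.051
{'t': 10.35, 'x': np.float64(50.43), 'n': np.float64(-0.22), 'z': np.float64(155.46), 'F': [np.float64(1.08), np.float64(0.78), np.float64(-1.24)], 'T': [-0.01, -0.003, -0.032], 'op': 51.04, 'yaw': np.float64(94.04), 'q6': np.float64(0.01)}
(array([-0.0009, -0.0018,  0.051 ]), array([0.33, 0.06, 0.04]))
```

```bash
python3 -m creep '[[[-0.0009,-0.0018,0.03],[0.3,0,0],-0.2],[[-0.0009,-0.0018,0.05],[0.3,0,0],-0.2],[[-0.0009,-0.0018,0.051],[0.3,0,0],-0.2],[[-0.0009,-0.0018,0.051],[0.3,0,0],0.5],[[-0.0009,-0.0018,0.051],[0.3,0,0],1],[[-0.0009,-0.0018,0.051],[0.3,0,0],1],[[-0.0009,-0.0018,0.051],[0.3,0,0],1]]' 40; python3 - <<'E'
from h import *; from rig import robot
s=robot.sense(); print(inj(s)); 
E
python3 -m creep '[[[0,0,0.0002],[0,0,5],1],[[0,0,0.0004],[0,0,10],1]]'; python3 - <<'E'
from h import *; from rig import robot
s=robot.sense(); print(inj(s)); 
E
```

```text
time: 11.22
eef_pos: [0.5754, 0.0458, 0.105]
tool_rot: [0.682, 0.732, 0.0, 0.001]
wrist_force: [-1.1, -0.3, 1.1]
opening: 0.0379
{'t': 11.225, 'x': np.float64(49.01), 'n': np.float64(-1.13), 'z': np.float64(104.96), 'F': [np.float64(-0.63), np.float64(-0.96), np.float64(1.12)], 'T': [0.052, 0.199, -0.082], 'op': 37.87, 'yaw': np.float64(94.03), 'q6': np.float64(0.008)}
time: 11.48
eef_pos: [0.5753, 0.0458, 0.1047]
tool_rot: [0.744, 0.668, 0.0, 0.001]
wrist_force: [-0.8, 0.5, -1.2]
opening: 0.0382
{'t': 11.475, 'x': np.float64(48.98), 'n': np.float64(-1.19), 'z': np.float64(104.66), 'F': [np.float64(0.28), np.float64(-0.95), np.float64(-1.16)], 'T': [0.084, 0.16, 0.113], 'op': 38.17, 'yaw': np.float64(83.88), 'q6': np.float64(0.185)}
```

```bash
cat > s.py <<'E'
from h import *; from rig import robot
print({k:(v.item() if hasattr(v,'item') else v) for k,v in inj(robot.sense()).items()})
E
python3 -m creep '[[[0,0,0.0002],[0,0,5],1],[[0,0,0.0004],[0,0,10],1]]' >/dev/null; python3 s.py; python3 -m creep '[[[0,0,0.0002],[0,0,5],1],[[0,0,0.0004],[0,0,11],1]]'>/dev/null; python3 s.py
```

```text
{'t': 11.725, 'x': 48.97, 'n': -1.3, 'z': 104.31, 'F': [np.float64(0.42), np.float64(-1.29), np.float64(-1.65)], 'T': [0.155, 0.17, 0.142], 'op': 37.75, 'yaw': 73.72, 'q6': 0.363}
{'t': 11.975, 'x': 48.96, 'n': -1.39, 'z': 103.92, 'F': [np.float64(1.35), np.float64(-1.65), np.float64(-1.89)], 'T': [0.19, 0.145, 0.107], 'op': 37.57, 'yaw': 62.54, 'q6': 0.558}
```

```bash
python3 -m creep '[[[0,0,0],[0,0,0],0],[[0,0,0],[0,0,0],-0.2],[[0,0,-0.02],[0,0,0],-0.2],[[0,0,-0.05],[0,0,-5],-0.2]]' 30; python3 - <<'E'
from h import *; from rig import robot
s=robot.sense(); print(inj(s)); print(rel(s,jig(-.058,.0003,.0550),Y))
E
```

```text
time: 12.48
eef_pos: [0.5746, 0.0458, 0.1539]
tool_rot: [0.83, 0.557, -0.001, 0.0]
wrist_force: [-0.3, -0.2, 0.4]
opening: 0.0514
{'t': 12.475, 'x': np.float64(48.77), 'n': np.float64(-1.87), 'z': np.float64(153.9), 'F': [np.float64(-0.24), np.float64(-0.28), np.float64(0.41)], 'T': [-0.036, -0.004, -0.042], 'op': 51.38, 'yaw': np.float64(67.74), 'q6': np.float64(0.467)}
(array([-0.1058,  0.0136,  0.099 ]), array([-0.02,  0.08, -6.12]))
```

```bash
python3 -m creep '[[[-0.055,0.007,0.0],[0,0,-6],0],[[-0.1058,0.0136,0.02],[0,0,-6],0],[[-0.1058,0.0136,0.07],[0,0,-6],0],[[-0.1058,0.0136,0.096],[0,0,-6],0],[[-0.1058,0.0136,0.099],[0,0,-6],0],[[-0.1058,0.0136,0.099],[0,0,-6],0],[[-0.1058,0.0136,0.099],[0,0,-6],0.5]]' 30;  python3 -m creep '[[[0,0,0],[0,0,0],1],[[0,0,0],[0,0,0],1],[[0,0,0],[0,0,0],1]]' >/dev/null; python3 s.py
```

```text
time: 13.35
eef_pos: [0.5481, -0.0574, 0.0564]
tool_rot: [0.8, 0.6, 0.0, 0.001]
wrist_force: [0.1, 0.1, 0.2]
opening: 0.0257
{'t': 13.725, 'x': -57.6, 'n': 0.86, 'z': 56.93, 'F': [np.float64(0.69), np.float64(-4.76), np.float64(6.99)], 'T': [0.329, 0.846, 0.172], 'op': 13.29, 'yaw': 73.8, 'q6': 0.178}
```

```bash
python3 -m creep '[[[0,-0.0005,-0.0002],[0,0,0],1],[[0,-0.0005,-0.0002],[0,0,0],1]]' 30 >/dev/null; python3 s.py
python3 -m creep '[[[-0.001,0,0],[0,0,0],1],[[-0.0025,0,0],[0,0,0],1],[[-0.004,0,0],[0,0,0],1]]' 30 >/dev/null; python3 s.py
```

```text
{'t': 13.975, 'x': -57.55, 'n': 0.55, 'z': 57.12, 'F': [np.float64(-0.22), np.float64(-0.23), np.float64(-2.94)], 'T': [-0.013, 0.079, 0.093], 'op': 13.47, 'yaw': 73.8, 'q6': 0.178}
{'t': 14.35, 'x': -61.52, 'n': 0.77, 'z': 57.12, 'F': [np.float64(2.13), np.float64(0.62), np.float64(-3.38)], 'T': [0.256, -0.128, -0.016], 'op': 13.86, 'yaw': 73.8, 'q6': 0.171}
```

```bash
python3 -m creep '[[[0.001,0,0.0002],[0,0,0],1],[[0.0025,0,0.0002],[0,0,0],1],[[0.004,0,0.0002],[0,0,0],1]]' 30 >/dev/null; python3 s.py;python3 -m creep '[[[-0.0015,0,0],[0,0,0],1],[[-0.003,0,0.000],[0,0,0],1]]' 30 >/dev/null; python3 s.py;python3 -m creep '[[[0.0015,0,0],[0,0,0],1],[[0.003,0,0.000],[0,0,0],1]]' 30 >/dev/null; python3 s.py
```

```text
{'t': 14.725, 'x': -57.74, 'n': 0.75, 'z': 56.98, 'F': [np.float64(-4.13), np.float64(-0.75), np.float64(-0.91)], 'T': [-0.486, 0.259, 0.005], 'op': 13.62, 'yaw': 73.79, 'q6': 0.178}
{'t': 14.975, 'x': -60.28, 'n': 0.77, 'z': 56.94, 'F': [np.float64(4.53), np.float64(-1.13), np.float64(-2.25)], 'T': [0.474, -0.043, -0.059], 'op': 13.43, 'yaw': 73.79, 'q6': 0.173}
{'t': 15.225, 'x': -57.6, 'n': 0.75, 'z': 56.98, 'F': [np.float64(-4.4), np.float64(-0.04), np.float64(0.01)], 'T': [-0.513, 0.245, 0.034], 'op': 13.66, 'yaw': 73.79, 'q6': 0.178}
```

```bash
python3 -m creep '[[[0,0,0],[0,0,0],0.3],[[0,0,0],[0,0,0],-0.2],[[0,0,-0.03],[0,0,0],-0.2],[[0,0,-0.08],[0,0,-3],-0.2],[[0.055,-0.001,-0.097],[0,0,-6],-0.2],[[0.1066,-0.002,-0.097],[0,0,-6],-0.2],[[0.1066,-0.002,-0.097],[0,0,-6],-0.2]]' 40; python3 - <<'E'
from h import *; from rig import robot
s=robot.sense(); print(inj(s)); print(rel(s,jig(.049,-.0013,.104),80))
E
```

```text
time: 16.1
eef_pos: [0.5764, 0.049, 0.1546]
tool_rot: [0.766, 0.643, 0.001, 0.001]
wrist_force: [0.9, -0.8, -0.7]
opening: 0.0506
{'t': 16.1, 'x': np.float64(52.38), 'n': np.float64(-1.03), 'z': np.float64(154.55), 'F': [np.float64(-0.49), np.float64(1.06), np.float64(-0.66)], 'T': [0.002, -0.047, -0.012], 'op': 50.56, 'yaw': np.float64(79.98), 'q6': np.float64(0.258)}
(array([-0.0033, -0.0008,  0.0505]), array([ 0.22, -0.01, -0.02]))
```

```bash
python3 -m creep '[[[-0.0033,-0.0008,0.03],[0.2,0,0],-0.2],[[-0.0033,-0.0008,0.049],[0.2,0,0],-0.2],[[-0.0033,-0.0008,0.0505],[0.2,0,0],-0.2],[[-0.0033,-0.0008,0.0505],[0.2,0,0],0.5],[[-0.0033,-0.0008,0.0505],[0.2,0,0],1],[[-0.0033,-0.0008,0.0505],[0.2,0,0],1],[[-0.0033,-0.0008,0.0505],[0.2,0,0],1]]' 40 >/dev/null; python3 s.py
python3 -m creep '[[[0,0,0.0002],[0,0,5.5],1],[[0,0,0.0004],[0,0,11],1],[[0,0,0.0004],[0,0,11],1]]' >/dev/null; python3 s.py
```

```text
{'t': 16.975, 'x': 48.66, 'n': -1.25, 'z': 104.21, 'F': [np.float64(-4.23), np.float64(0.8), np.float64(-2.65)], 'T': [-0.718, 0.14, -0.065], 'op': 38.13, 'yaw': 79.98, 'q6': 0.252}
{'t': 17.35, 'x': 48.63, 'n': -1.43, 'z': 103.84, 'F': [np.float64(-2.99), np.float64(-0.41), np.float64(-4.78)], 'T': [-0.377, 0.141, -0.047], 'op': 37.9, 'yaw': 69.01, 'q6': 0.443}
```

Turned another 11 degrees. I'll go back and feel the gauge again.

```bash
python3 -m creep '[[[0,0,0],[0,0,0],0],[[0,0,0],[0,0,0],-0.2],[[0,0,-0.02],[0,0,0],-0.2],[[0,0,-0.05],[0,0,-5],-0.2],[[0,0,-0.05],[0,0,-5],-0.2]]' 30; python3 - <<'E'
from h import *; from rig import robot
s=robot.sense(); print(inj(s)); print(rel(s,jig(-.0578,.0003,.0560),Y))
E
```

```text
time: 17.98
eef_pos: [0.5769, 0.0458, 0.1564]
tool_rot: [0.798, 0.602, 0.002, 0.001]
wrist_force: [-0.4, 0.6, -1.0]
opening: 0.0512
{'t': 17.975, 'x': np.float64(49.47), 'n': np.float64(0.36), 'z': np.float64(156.35), 'F': [np.float64(0.44), np.float64(-0.5), np.float64(-0.99)], 'T': [-0.035, 0.023, -0.042], 'op': 51.22, 'yaw': np.float64(74.08), 'q6': np.float64(0.355)}
(array([-0.1074, -0.001 ,  0.1002]), array([ 0.28, -0.09,  0.22]))
```

```bash
python3 -m creep '[[[-0.055,-0.0005,0.0],[0.1,0,0.2],0],[[-0.1074,-0.001,0.02],[0.3,0,0.2],0],[[-0.1074,-0.001,0.07],[0.3,0,0.2],0],[[-0.1074,-0.001,0.097],[0.3,0,0.2],0],[[-0.1074,-0.001,0.1],[0.3,0,0.2],0],[[-0.1074,-0.001,0.1],[0.3,0,0.2],0],[[-0.1074,-0.001,0.1],[0.3,0,0.2],0.5]]' 30 >/dev/null; python3 s.py; python3 -m creep '[[[0,0,-0.0005],[0,0,0],1],[[0,0,-0.0005],[0,0,0],1],[[0,0,-0.0005],[0,0,0],1]]' >/dev/null; python3 s.py
```

```text
{'t': 18.85, 'x': -57.39, 'n': 1.13, 'z': 57.35, 'F': [np.float64(-0.86), np.float64(-0.46), np.float64(0.52)], 'T': [0.026, -0.043, 0.007], 'op': 25.62, 'yaw': 73.89, 'q6': 0.172}
{'t': 19.225, 'x': -57.33, 'n': 0.77, 'z': 58.21, 'F': [np.float64(1.03), np.float64(-5.18), np.float64(5.23)], 'T': [0.248, 0.717, 0.03], 'op': 13.54, 'yaw': 73.89, 'q6': 0.172}
```

```bash
python3 -m creep '[[[0,-0.0006,-0.0001],[0,0,0],1],[[0,-0.0006,-0.0001],[0,0,0],1]]' 30 >/dev/null; python3 s.py
python3 -m creep '[[[-0.0015,0,0],[0,0,0],1],[[-0.003,0,0],[0,0,0],1],[[-0.0045,0,0],[0,0,0],1]]' 30 >/dev/null; python3 s.py
python3 -m creep '[[[0.0015,0,0],[0,0,0],1],[[0.003,0,0],[0,0,0],1],[[0.0045,0,0],[0,0,0],1]]' 30 >/dev/null; python3 s.py
```

```text
{'t': 19.475, 'x': -57.27, 'n': 0.65, 'z': 58.32, 'F': [np.float64(0.52), np.float64(0.71), np.float64(-2.89)], 'T': [0.002, -0.136, -0.023], 'op': 13.89, 'yaw': 73.89, 'q6': 0.172}
{'t': 19.85, 'x': -61.26, 'n': 0.69, 'z': 58.23, 'F': [np.float64(6.13), np.float64(-0.33), np.float64(-3.57)], 'T': [0.796, -0.118, 0.008], 'op': 13.75, 'yaw': 73.87, 'q6': 0.164}
{'t': 20.225, 'x': -57.81, 'n': 0.67, 'z': 58.26, 'F': [np.float64(-7.48), np.float64(-0.4), np.float64(0.43)], 'T': [-1.057, 0.341, -0.009], 'op': 13.36, 'yaw': 73.9, 'q6': 0.172}
```

```bash
python3 -m creep '[[[-0.0015,0,0.0001],[0,0,0],1],[[-0.003,0,0.0001],[0,0,0],1],[[-0.0045,0,0.0001],[0,0,0],1]]' 30 >/dev/null; python3 s.py
python3 -c "
from rig import robot;import cv2;cv2.imwrite('pics/w4.png',robot.grab_frame('wrist')['img'][:,:,::-1])"
python3 -m creep '[[[0.0015,0,0],[0,0,0],1],[[0.003,0,0],[0,0,0],1],[[0.0045,0,0],[0,0,0],1]]' 30 >/dev/null; python3 s.py
python3 -m creep '[[[0,0,0],[0,0,0],1]]' >/dev/null
python3 -m creep '[[[0,0,0],[0,0,0],0.3],[[0,0,0],[0,0,0],-0.2],[[0,0,-0.03],[0,0,0],-0.2],[[0,0,-0.08],[0,0,0],-0.2],[[0.03,0,-0.13],[0,0,0],-0.2],[[0.07,0,-0.19],[0,0,0],-0.2],[[0.07,0,-0.21],[0,0,0],-0.2],[[0.07,0,-0.21],[0,0,0],-0.2]]'; python3 -m creep '[[[0,0,0],[0,0,0],-0.2],[[0,0,0],[0,0,0],-0.2]]' >/dev/null
python3 - <<'E'
from h import *; from rig import robot
s=robot.sense(); print(inj(s)); f=robot.grab_frame("wrist"); cv2.imwrite("pics/w5.png",f["img"][:,:,::-1]); W=wcloud(f,s)
np.savez("w5.npz",W=W)
t=robot.grab_frame("top"); cv2.imwrite("pics/top5.png",t["img"][:,:,::-1])
E
```

```text
{'t': 20.6, 'x': -61.48, 'n': 0.71, 'z': 58.22, 'F': [np.float64(6.25), np.float64(-2.41), np.float64(-1.09)], 'T': [1.085, -0.01, 0.014], 'op': 13.33, 'yaw': 73.88, 'q6': 0.164}
{'t': 21.025, 'x': -58.14, 'n': 0.68, 'z': 58.27, 'F': [np.float64(-7.75), np.float64(-0.89), np.float64(0.45)], 'T': [-1.047, 0.362, -0.031], 'op': 13.57, 'yaw': 73.91, 'q6': 0.172}
time: 22.15
eef_pos: [0.5678, 0.0101, 0.271]
tool_rot: [0.799, 0.602, 0.003, 0.002]
wrist_force: [0.8, 0.6, -0.5]
opening: 0.051
{'t': 22.4, 'x': np.float64(12.12), 'n': np.float64(1.09), 'z': np.float64(269.87), 'F': [np.float64(0.44), np.float64(0.21), np.float64(-0.29)], 'T': [-0.002, 0.061, 0.002], 'op': 51.18, 'yaw': np.float64(73.93), 'q6': np.float64(0.294)}
```

View pics/w5.png

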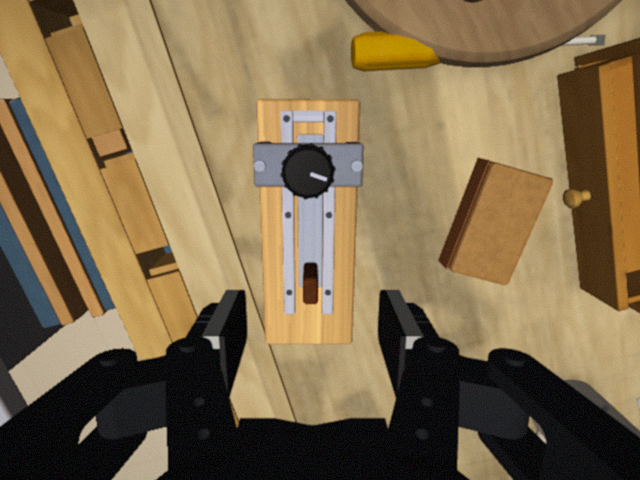

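View pics/w4.png

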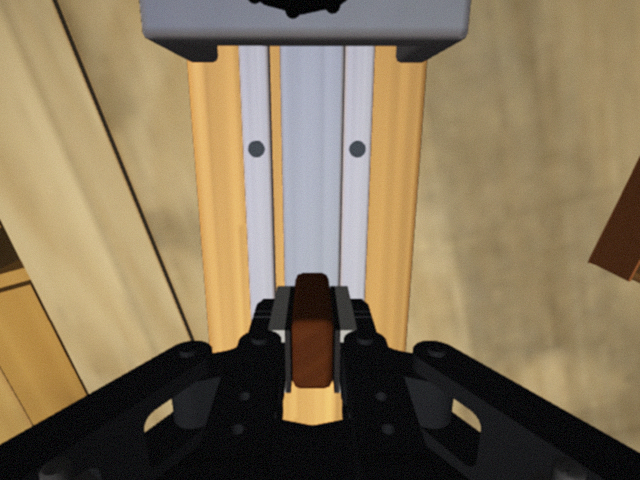

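```bash
python3 - <<'E'
from h import *
W=np.load("w5.npz")["W"]
def loc(P): d=P[:,:2]-O; return np.stack([d@U,d@N],1)*1000
for v in range(104,146,3): print(v,W[v,308:315].mean(0)[2].round(4),loc(W[v,311:312]).round(1))
q=W[250:310,295:330].reshape(-1,3); q=q[(q[:,2]>.064)&(q[:,2]<.08)]; l=loc(q); print("grip",l.min(0),l.max(0))
q=W[90:350,240:380].reshape(-1,3); q=q[(q[:,2]>.056)&(q[:,2]<.068)]; l=loc(q); s=abs(l[:,1])>25; print("beam",l[s].min(0),l[s].max(0))
E
```

```text
104 0.0187 [[101.    2.4]]
107 0.0187 [[98.4  2.4]]
110 0.0186 [[95.8  2.4]]
113 0.0288 [[92.9  2.4]]
116 0.0289 [[90.4  2.4]]
119 0.0283 [[87.9  2.4]]
122 0.0277 [[85.3  2.4]]
125 0.0187 [[82.7  2.4]]
128 0.0188 [[80.1  2.4]]
131 0.0188 [[77.4  2.4]]
134 0.0181 [[74.7  2.5]]
137 0.0249 [[72.3  2.4]]
140 0.025 [[69.6  2.4]]
143 0.0711 [[70.1  2.2]]
grip [-72.79206452  -4.83010498] [-46.55774559   8.72725878]
beam [ 32.81390822 -45.96909666] [67.74127777 45.98981772]
```

View pics/top5.png

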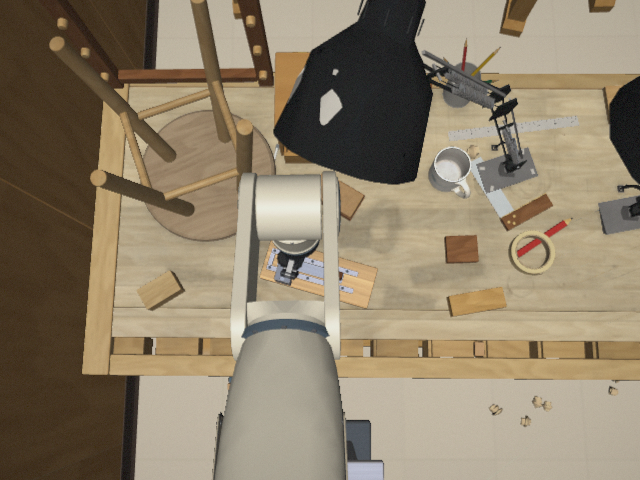

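```bash
python3 -c "
from rig import robot; print(robot.finish_job())"
```

```text
the job is handed in; nothing more can be done
None
```

The gauge is under the shoe and just drags, and I handed the job in at about 22 s of the 72 s. No verdict came back.

- **Turning the screw:** I turned the knob down in three steps of 52°, 31° and 11°, tugging the gauge about 4 mm to and fro after each. The first step left it loose (under 1 N). The second gave a light drag of about 4.3 N. The last gave 6.1–6.3 N pulling back and 7.5–7.8 N pushing in. From the stated friction I estimate a shoe force of about 5–6 N, against the 3–10 N wanted.
- **Position:** the last wrist picture shows the blade tip past the bridge. Depth puts it at about 74 mm along the jig, more than 64 mm as needed and short of the end stop at 85 mm. The arm's own position readings suggested 77 mm, so the two differ by about 3 mm.
- **Bystanders and arm:** the gripper ended open and well above the jig. The other things looked unmoved in the last top view, except that the arm hid part of the sanding block there. The wrist picture shows all of the block.
- **What is less certain:** the knob's torque showed no clear sign of the shoe touching, so the setting rests on the tugs alone. Some tugs carried a small side force (up to 2.4 N) or upward pull (up to 3.6 N). These blur the drag readings by about 1–2 N.

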